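Pump up the leak tester of a PC cooling loop

ROBOT

A 7-joint arm with a two-finger parallel gripper is mounted at the origin on the work surface. World frame = base frame: x ahead of the robot, y to its left, z up, the work surface at z = 0. Lengths are in m, angles in rad, forces in N, time in s.
With the tool pointing down it reaches from about 0.35 to 0.9 m from the base axis. Payload 19.9 kg.
Tool frame: the origin (TCP) lies midway between the tips of the shut fingers; the grasp point (between the pads) lies 19 mm behind it (r.grip_depth is the distance from the TCP to the grasp point, in m); z points along the fingers, y is the line along which they close (so a half turn about z gives the same grasp; the last joint's range is limited). The gripper opens to 85 mm and grips with 20 to 120 N. Pads are 22 mm wide; open, the fingers measure 114 mm over their backs; the gripper's body (76 mm by 85 mm) begins 54 mm behind the grasp point. The pads swing forward as they close: fully open they stand 13 mm farther back than shut.
Start: joints at [1.115, 0.417, -0.01, 1.614, 0.005, 1.111, -0.053], TCP at [0.251, -0.572, 0.231] pointing down, gripper open.
Joint ranges: [-2.81, 2.81], [-0.39, 2.02], [-1.27, 1.25], [0.06, 2.57], [-1.19, 4.33], [0.19, 2], [-2.82, 2.82]. Speed limits (rad/s): [1.89, 1.89, 2.39, 2.39, 3.01, 3.01, 3.01].

INTERFACE

Orientations are given as a unit quaternion [x, y, z, w].
In Python, from bench import r gives the robot as it stands.
- The arm moves only by the tool jog_arm, never from a script. Its argument "motion" is a list of rows, each a list of 3 entries, a list of its own where there are three numbers: the turn, a rotation vector about the tool's x, y, z in degrees, then the shift along the tool's x, y, z in cm, then the closure in counts, from 0 (fully open) to 255 (shut). A call has exactly 10 rows; each row is the pose to reach, as a shift and turn from the pose commanded when the call began, along the tool's axes at that moment; what a row does not reach only later rows make up. A row lasts 1/8 s, in which the tool goes at most 62.5 mm and 10.7 degrees, less where a joint would pass 70% of its speed; a pose out of reach is approached as far as the arm can. A call with a gripper value outside its range is refused whole. The fingers move at their own pace and stop on an object; "squeeze" is the grip in N (left out, the last holds). Time passes only in rows, so rows that repeat a pose let the fingers close, or fill a call up. It gives the time, the measured TCP pose, the force, the opening and the grip force at its end, in the units of the state.
- r.state(): the state, without advancing time (a new reading comes with each control period).
- r.read_camera(name): name is "scene" or "top" or "wrist"; returns (picture, depth): 384x512x3 uint8, red, green, blue; 384x512 float32, m along the optical axis (not along the pixel's ray), 0 where there is no reading.
- r.camera_model(name): a dict with "fx", "fy", "cx", "cy" (pixels), "dist_coeffs" ([k1, k2, p1, p2, k3] as OpenCV has them; the pictures are not rectified), "R" (3x3) and "t" (3): a world point X has camera coordinates R X + t. Camera axes: x right, y down, z forward; pixel columns grow to the right and rows downward; lengths in m; the calibration is good to about 2 mm. A picture is of the moment at which its call begins: read the wrist's pose just before it. camera_model takes no time and is no camera call; for the wrist camera it gives the pose at the moment of the call.
- r.hand_in(): hands the job in; it is judged then, once.
The state is a dict: "time": time; "joints": joint angles; "joint_velocities": joint speeds; "joint_torque": joint torques, N m; "tool_pos": TCP position; "orientation": TCP orientation; "force": force on the tool from outside, world axes, zero at the start; "moment": the same for the moment, N m; "gripper_width": opening from 0.0 (shut) to 1.0 (fully open); "gripper_force": force on a finger pad.
Only numpy, scipy, OpenCV 4.12 (cv2) and the standard library are available. Lean on these libraries where they do the work, as an engineer would, in place of code of your own. Each camera call takes 0.05 s, during which the arm holds its last target. There are 200 camera calls.

TASK

Put test pressure on the PC cooling loop: push the red release lever on the leak tester fully closed, square across its exhaust, then press the blue pump knob with the fingertips in full strokes, letting it spring all the way up each time, until the red indicator pin has popped fully out with its whole green band showing. Leave the lever closed and the knob up; do not touch the pin, and do not pick up or shift any of the loose things on the bench or the board.

Things in the scene. Friction and masses are not known exactly. Their poses are not given: they have to be found in the camera images.
- tester: leak-test board: dark grey plate 300 (x) x 420 (y) x 12 mm, screwed to the bench; origin under its centre, x away from its front edge, y to the left seen from there, z up. On its front strip (x = -80 mm), left to right: hand pump (y = +120 mm, foot 64 mm wide), aluminium manifold with the pin (45 x 110 mm, top 46 mm above the bench), brass release valve (y = -75 mm)
- radiator (a point): top centre of the black radiator with two fans, 120 (x) x 275 (y) mm, top 64 mm above the bench, on the board behind the tester; part of the loop under test, fixed
- reservoir (a point): top of the clear round reservoir, 66 mm wide, 168 mm above the bench (its clear pipe reaches 206 mm), fixed at x = +85, y = +150 mm of the board; part of the loop under test
- knob_top (a point): centre of the top face of the pump's blue palm knob, a mushroom 46 mm across and 23 mm thick on a steel rod; 183 mm above the bench when up. It moves straight down with the plunger
- plunger (a joint): how far the pump knob is pressed, m: 0 = up (its spring returns it in about 0.3 s), 0.030 = bottomed. Takes 5 N to start, 9 to 13 N near the bottom. With the release valve closed a full stroke (25 mm or more from fully up) adds a fifth of the charge that drives the pin out, one of 15 to 25 mm about half as much, a shorter one nothing; with the valve open the charge is lost again as the knob comes up
- pin (a joint): how far the indicator pin stands out, m: 0 = in; about 0.0044, 0.0088, 0.0132, 0.0176 and 0.022 (fully out) after 1 to 5 full strokes. It rises during a stroke and, with the valve closed, keeps what it gained between strokes; with the valve open it sinks back each time. Further pumping only makes it bob a few mm
- pin_top (a point): top of the red indicator pin (15 mm thick, 19 mm head) in a brass collar on the manifold, 32 mm wide, its rim 60 mm above the bench. 65 mm above the bench when in, 87 mm when fully out; the foot of the pin then shows a green band 8 mm high, whose lower edge clears the collar at 20 mm out
- valve_axis (a point): on the vertical turning axis of the release valve, at the middle height of its lever, 67 mm above the bench. Below the lever is the brass valve body (top 49 mm above the bench) and a bronze exhaust silencer that points along the board's -y (top 41 mm above the bench)
- lever_tip (a point): outer end of the release valve's red lever, 72 mm from the axis, at the lever's middle height. The red grip runs from 18 to 72 mm from the axis, 16 mm wide, 14 mm high (60 to 74 mm above the bench)
- valve (a joint): angle of the release lever, rad: 0 = open, in line with the exhaust (pointing along the board's -y); 1.571 = closed, at its stop, square across (pointing along the board's -x, to its front edge). Closes clockwise from above: the tip moves to -x, then to +y. Stays where it is left, takes 1 to 2 N at the grip
- fitting: loose brass tube fitting, 24 mm across, 22 mm tall, standing on the board in front of the manifold; bystander, origin at its underside
- stop_plug: loose steel stop plug, 22 mm across, 20 mm tall, standing on the board near the pump; bystander, origin at its underside
- water_block: CPU water block with copper foot and black top, 70 x 62 x 32 mm, loose on the bench; bystander, origin at its underside
- tape: roll of green tape, 90 mm across, 19 mm tall, loose on the bench; bystander, origin at its underside
- spray_can: can with a blue label, 60 mm across, 150 mm tall, loose on the bench; bystander, origin at its underside
- screwdriver: orange-handled screwdriver lying on the bench; bystander, origin at its underside
- mouse: white computer mouse, 104 x 60 x 34 mm, loose on the bench; bystander, origin at its underside

How it is judged:
On the way, in this order (a step that is already met when the one before it is completed fails the run):
1. the release lever is closed (value of joint valve above 1.42 rad), for 0.2 s.
2. with the lever closed the pump has brought the indicator pin fully out (value of joint valve above 1.42 rad and value of joint pin above 0.0205 m), for 0.3 s.
At the end, for the whole second after the job is handed in: the indicator pin stands at least 20.5 mm out (of 22), the release lever is within about 8 degrees of its closed stop, and the knob is up again (less than 4 mm down) (all of step 2 and value of joint plunger below 0.004 m); the robot touches nothing.
It fails at once if the robot touches the indicator pin (contact force between any of the fingers, the arm and pin above 0.5 N).
It fails at once if a loose thing is lifted, carried or shifted by more than 20 mm (distance of any of fitting, stop_plug, water_block, tape, spray_can, screwdriver, mouse from where it was at the start of the episode above 0.02 m).
It also fails if it takes over 56 s, if anything falls off the work surface, if the arm or the gripper's body presses on something with over 40 N, if the wrist force passes 120 N, or if a joint passes its speed limit or range.

## Working session

There is one attempt and no reset: what is moved stays moved. The work goes in short steps, Python scripts to look and compute and a tool call to move; the robot and the scene stay as the last step left them, time stands still between calls to the robot, and variables do not carry over. Pictures are saved under pics/ and viewed, at most 10 in all, crops included, and the job is handed in when it is done.

Besides the shell and the picture viewer there is one more tool, called after ">>>" as name([rows], argument=value, ...), one row to a line, values as JSON. jog_arm: Moves the arm, as the interface text tells. Its arguments: {"type":"object","properties":{"motion":{"type":"array"},"squeeze":{"type":"number"}},"required":["motion"]}

```bash
ls; mkdir -p pics; cat > h.py <<'E'
from bench import r
import numpy as np, cv2
def snap(n,f):
    m=r.camera_model(n); p,d=r.read_camera(n)
    cv2.imwrite(f'pics/{f}.png',p[:,:,::-1]); np.savez(f'pics/{f}.npz',p=p,d=d,**{k:np.array(v) for k,v in m.items()})
def ray(f,u,v):
    z=np.load(f'pics/{f}.npz'); K=np.array([[z['fx'],0,z['cx']],[0,z['fy'],z['cy']],[0,0,1]],float)
    q=cv2.undistortPoints(np.array([[[u,v]]],float),K,z['dist_coeffs'])[0,0]
    c=-z['R'].T@z['t']; return c, z['R'].T@np.array([q[0],q[1],1]), z['d'][int(v),int(u)]
def atz(f,u,v,h):
    c,w,_=ray(f,u,v); return c+w*(h-c[2])/w[2]
def dep(f,u,v):
    c,w,d=ray(f,u,v); return c+w*d
def proj(f,X):
    z=np.load(f'pics/{f}.npz'); K=np.array([[z['fx'],0,z['cx']],[0,z['fy'],z['cy']],[0,0,1]],float)
    return cv2.projectPoints(np.array(X,float).reshape(-1,1,3),cv2.Rodrigues(z['R'])[0],z['t'],K,z['dist_coeffs'])[0][:,0]
E
python3 - <<'E'
from h import *
snap('top','top0');snap('scene','sc0')
a=cv2.imread('pics/top0.png');b=cv2.imread('pics/sc0.png')
cv2.imwrite('pics/top0b.png',cv2.resize(a,(800,600),interpolation=cv2.INTER_CUBIC))
cv2.imwrite('pics/sc0b.png',cv2.resize(b,(800,600),interpolation=cv2.INTER_CUBIC))
print(r.state())
for f in('top0','sc0'): print(ray(f,256,192))
E
```

```text
pics
{'time': 0.1, 'joints': array([ 1.11548017,  0.41792354, -0.01028575,  1.61408447,  0.00470352,
        1.11070255, -0.05302114]), 'joint_velocities': array([ 0.00146881, -0.00127241,  0.00074081, -0.00211791, -0.0007644 ,
        0.00050517,  0.00060039]), 'joint_torque': array([ 5.46972005e-04, -8.65822721e+01,  6.79804478e-01, -4.35633445e+01,
        1.91959256e-02,  5.02867828e-03, -8.08427603e-05]), 'tool_pos': array([ 0.25117781, -0.57197893,  0.23072953]), 'orientation': array([ 9.78673456e-01,  2.05421436e-01, -1.58723870e-04, -5.23781383e-04]), 'force': array([-0.43845397, -0.99070321, -0.18219092]), 'moment': array([0.00175829, 0.01758132, 0.03338176]), 'gripper_force': 0.0, 'gripper_width': 1.0044944710484958}
(array([0.33574545, 0.01875107, 1.24823782]), array([ 0.19612754, -0.03809154, -0.97992036]), np.float32(1.2620707))
(array([1.16335699, 0.65232527, 0.83108977]), array([-0.55330074, -0.58235573, -0.59563973]), np.float32(1.3854204))
```

View pics/top0b.png

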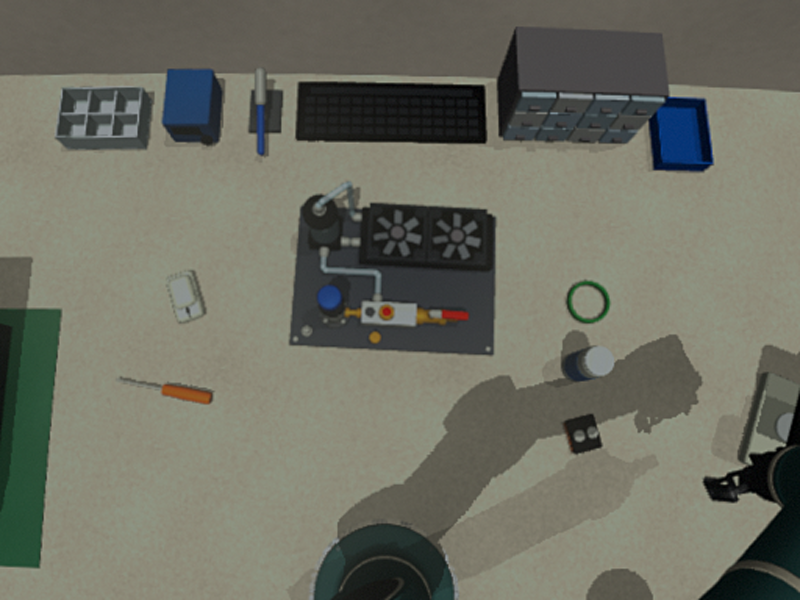

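View pics/sc0b.png

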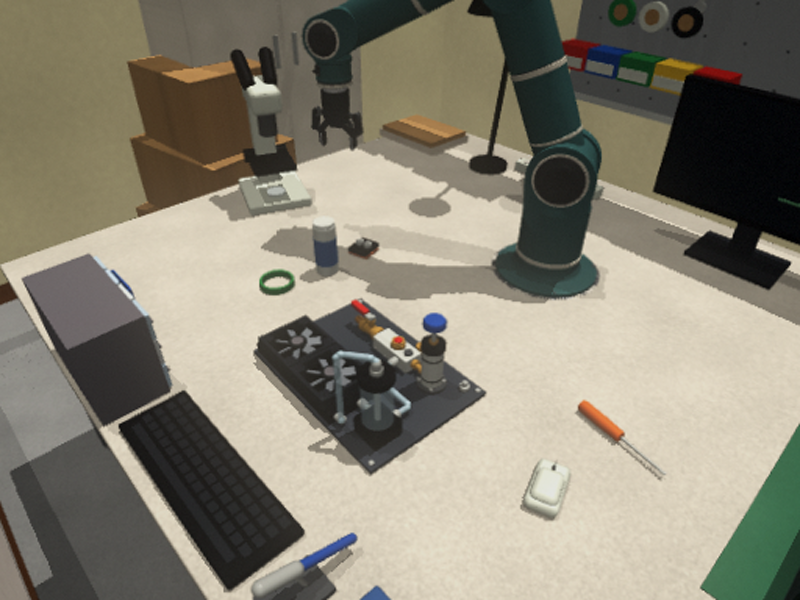

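Top view: board at about (290–495, 205–354). The knob is at (330,297), the pin at (387,312), and the red lever runs right to a tip at (467,316). The lever is open, the fitting is at (375,337) and the plug at (306,330). I'll enlarge this area.

```bash
python3 - <<'E'
from h import *
a=cv2.imread('pics/top0.png')[125:230,180:320]
cv2.imwrite('pics/top0c.png',cv2.resize(a,None,fx=5.6,fy=5.6,interpolation=cv2.INTER_CUBIC))
E
```

```text
(no output)
```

View pics/top0c.png

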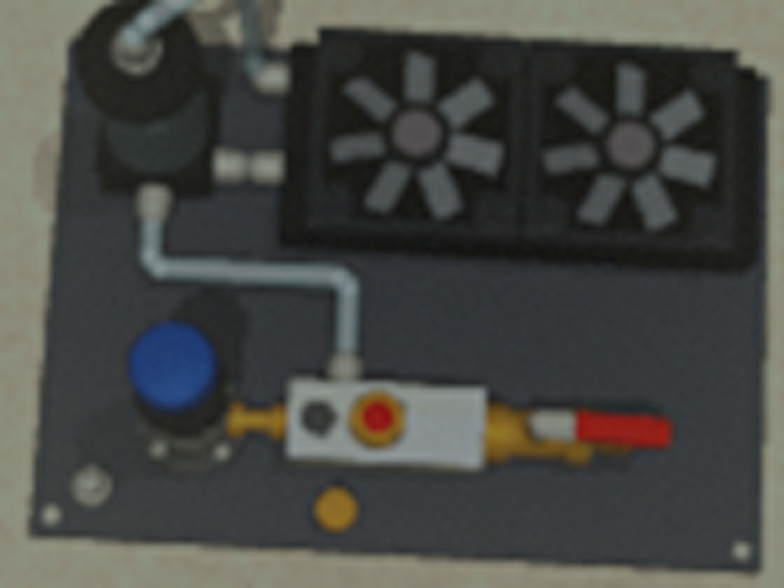

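```bash
cat >> h.py <<'E'
def fit(W,B):
    W=np.array(W)[:,:2];B=np.array(B);w=W-W.mean(0);b=B-B.mean(0)
    th=np.arctan2((b[:,0]*w[:,1]-b[:,1]*w[:,0]).sum(),(b*w).sum())
    R=np.array([[np.cos(th),-np.sin(th)],[np.sin(th),np.cos(th)]]);t=W.mean(0)-R@B.mean(0)
    return th,R,t,(W-(B@R.T+t))
E
python3 - <<'E'
from h import *
P=[(30,535,.012,-.15,.21),(757,571,.012,-.15,-.21),(175,362,.183,-.08,.12),(547,427,.070,-.08,-.075),(671,431,.070,-.08,-.147),(768,77,.012,.15,-.21)]
W=[atz('top0',180+u/5.6-.4,125+v/5.6-.4,h) for u,v,h,_,_ in P]
th,R,t,e=fit(W,[(p[3],p[4]) for p in P])
print(np.degrees(th),t);print((e*1000).round(1));print(np.round(W,4))
print('pin',atz('top0',180+378/5.6-.4,125+414/5.6-.4,.065), 'pin in board',(R.T@(atz('top0',180+378/5.6-.4,125+414/5.6-.4,.065)[:2]-t)))
print('fit',atz('top0',180+336/5.6-.4,125+509/5.6-.4,.034),'plug',atz('top0',180+91/5.6-.4,125+485/5.6-.4,.032))
for n,b in dict(knob=(-.08,.12),axis=(-.08,-.075),tip=(-.08,-.147),closed=(-.152,-.075)).items(): print(n,R@b+t)
for n,(u,v) in dict(knob=(175,362),lever=(620,428),pin=(378,414)).items(): print(n,dep('top0',180+u/5.6,125+v/5.6))
s=r.state();from scipy.spatial.transform import Rotation as Q
print(Q.from_quat(s['orientation']).as_matrix().round(3))
E
```

```text
-2.578408801512674 [ 0.62947041 -0.01838742]
[[ 0.7 -1.5]
 [ 1.9  3.5]
 [ 0.6 -2. ]
 [-1.7 -2.9]
 [-0.2  0.6]
 [-1.4  2.2]]
[[ 0.4898  0.1967  0.012 ]
 [ 0.4721 -0.2179  0.012 ]
 [ 0.5556  0.1031  0.183 ]
 [ 0.5444 -0.0926  0.07  ]
 [ 0.5428 -0.161   0.07  ]
 [ 0.7685 -0.2327  0.012 ]]
pin [5.51772609e-01 1.88904802e-04 6.50000000e-02] pin in board [-0.07845483  0.01506217]
fit [0.50311089 0.0229146  0.034     ] plug [0.51581955 0.16056489 0.032     ]
knob [0.55494979 0.10509001]
axis [ 0.54617741 -0.08971257]
tip [ 0.54293838 -0.16163968]
closed [ 0.47425031 -0.08647354]
knob [0.55466844 0.1020688  0.18200333]
lever [ 0.54258164 -0.13378401  0.07227037]
pin [ 0.55053171 -0.00105233  0.06499025]
[[ 0.916  0.402 -0.001]
 [ 0.402 -0.916  0.001]
 [-0.    -0.001 -1.   ]]
```

>>> jog_arm([
  [[0, 0, 8], [5, -2.6, 0.3], 255],
  [[0, 0, 16], [10, -5.2, 0.6], 255],
  [[0, 0, 24], [15, -7.8, 1], 255],
  [[0, 0, 26.3], [20, -10.4, 1.5], 255],
  [[0, 0, 26.3], [25, -13, 2], 255],
  [[0, 0, 26.3], [30, -15.7, 2.5], 255],
  [[0, 0, 26.3], [35, -18.3, 3], 255],
  [[0, 0, 26.3], [40, -20.9, 3], 255],
  [[0, 0, 26.3], [44, -23, 3], 255],
  [[0, 0, 26.3], [47.8, -24.9, 3], 255],
])

```text
time: 1.35
tool_pos: [0.5895, -0.1505, 0.201]
orientation: [1.0, -0.022, -0.0, -0.0]
force: [0.2, -1.0, 0.3]
gripper_width: 0.001
gripper_force: 0.0
```

```bash
python3 - <<'E'
from h import *
s=r.state();print(s['time'],s['tool_pos'],s['orientation'],s['gripper_width'],s['joint_velocities'].round(2))
snap('wrist','w1');snap('top','t1');print(r.state()['tool_pos'])
cv2.imwrite('pics/w1b.png',cv2.resize(cv2.imread('pics/w1.png'),(800,600),interpolation=cv2.INTER_CUBIC))
for n,b,h in [('knob',(-.08,.12),.183),('axis',(-.08,-.075),.074),('tip',(-.08,-.147),.074),('pin',(-.08,.015),.065)]:
    c,q=np.cos(-.045),np.sin(-.045);X=[c*b[0]-q*b[1]+.6295,q*b[0]+c*b[1]-.0184,h];print(n,proj('w1',X)[0]*800/512)
E
```

```text
1.35 [ 0.58954643 -0.15049378  0.20098752] [ 9.99750178e-01 -2.23492076e-02 -2.86942318e-04 -1.14546544e-04] 0.0012459563473842764 [-0.45  0.24 -0.08 -0.36  0.07  0.12 -0.55]
[ 0.59097448 -0.14718102  0.2007721 ]
knob [-248.96418102  467.72746754]
axis [303.07166337 355.29186268]
tip [414.96539756 355.29635558]
pin [168.94416933 350.02723427]
```

View pics/w1b.png

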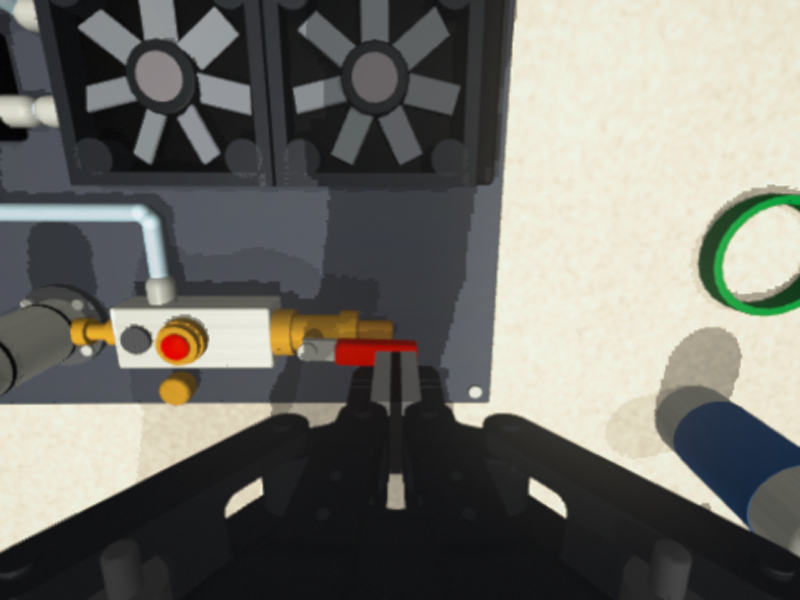

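The fit matches the wrist view: lever tip predicted at (415,355), seen at (417,352). Next I'll lower behind the lever and sweep it around.

>>> jog_arm([
  [[0, 0, 0], [0, 0, 5], 255],
  [[0, 0, 0], [0, 0, 10], 255],
  [[0, 0, 0], [0, 0, 13], 255],
  [[0, 0, 0], [0, 0, 14], 255],
  [[0, 0, 0], [-2.65, -0.4, 14.1], 255],
  [[0, 0, 0], [-3.8, -0.1, 14.1], 255],
  [[0, 0, 0], [-5.15, 0, 14.1], 255],
  [[0, 0, 0], [-6.6, -0.3, 14.1], 255],
  [[0, 0, 0], [-8, -1, 14.1], 255],
  [[0, 0, 0], [-9.2, -2.2, 14.1], 255],
])

```text
time: 2.7
tool_pos: [0.497, -0.1254, 0.0604]
orientation: [1.0, -0.023, -0.0, 0.0]
force: [1.4, -1.5, 0.1]
gripper_width: 0.001
gripper_force: 0.8
```

>>> jog_arm([
  [[0, 0, 0], [-0.5, -0.7, 0], 255],
  [[0, 0, 0], [-0.8, -1.3, 0], 255],
  [[0, 0, 0], [-0.85, -1.6, 0], 255],
  [[0, 0, 0], [-0.85, -1.8, 0], 255],
  [[0, 0, 0], [-0.85, -1.9, 0], 255],
  [[0, 0, 0], [-0.85, -2.0, 0], 255],
  [[0, 0, 0], [-0.85, -2.1, 0], 255],
  [[0, 0, 0], [-0.85, -2.1, 0], 255],
  [[0, 0, 0], [-0.85, -2.1, 0], 255],
  [[0, 0, 0], [-0.85, -2.1, 0], 255],
])

```text
time: 3.95
tool_pos: [0.4901, -0.1085, 0.0603]
orientation: [1.0, -0.024, -0.0, 0.002]
force: [-2.3, -25.6, 0.8]
gripper_width: -0.0
gripper_force: 12.7
```

```bash
python3 - <<'E'
from h import *
s=r.state();print(s['time'],s['tool_pos'],s['force'],s['orientation'])
snap('wrist','w2')
cv2.imwrite('pics/w2b.png',cv2.resize(cv2.imread('pics/w2.png'),(800,600),interpolation=cv2.INTER_CUBIC))
E
```

```text
3.95 [ 0.49009795 -0.10848486  0.06030451] [ -2.26400156 -25.55320487   0.80471364] [ 9.99699134e-01 -2.44606543e-02 -1.52458856e-04  1.81517974e-03]
```

View pics/w2b.png

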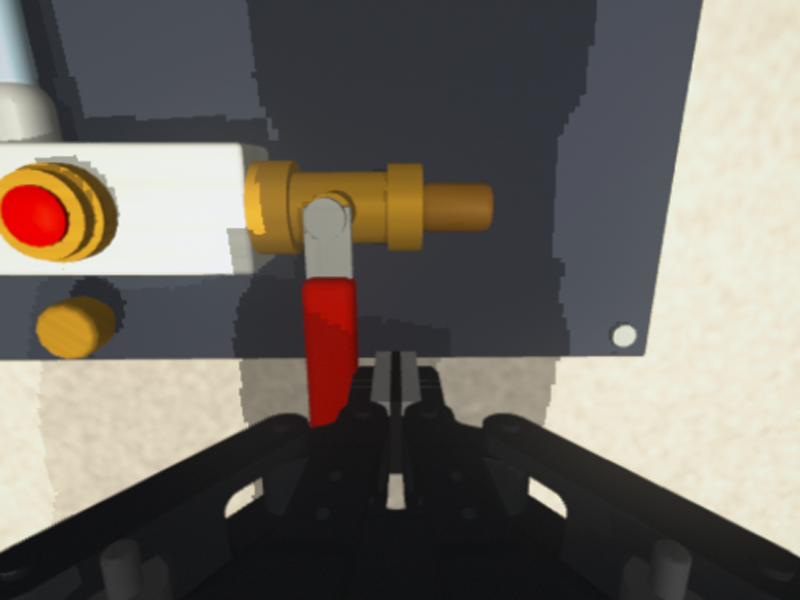

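The lever is at its stop: it points straight to the front edge, (325,215)→(325,420), with 25 N against the fingers. Next: back off, rise, and go over the knob.

>>> jog_arm([
  [[0, 0, 0], [0, 2.0, 0], 255],
  [[0, 0, 0], [0, 2.5, -5], 255],
  [[0, 0, 0], [0, 2.5, -11], 255],
  [[0, 0, 0], [0, 0, -16.5], 255],
  [[0, 0, 0], [2, -5, -16.5], 255],
  [[0, 0, 0], [3.5, -11, -16.5], 255],
  [[0, 0, 0], [5.4, -16, -16.5], 255],
  [[0, 0, 0], [5.4, -19.5, -16.5], 255],
  [[0, 0, 0], [5.4, -21, -16.5], 255],
  [[0, 0, 0], [5.4, -21, -16.5], 255],
])

```text
time: 5.25
tool_pos: [0.5537, 0.103, 0.2251]
orientation: [1.0, -0.022, -0.0, 0.0]
force: [0.5, -0.6, -0.1]
gripper_width: -0.0
gripper_force: 0.0
```

```bash
python3 - <<'E'
from h import *
snap('scene','s3');snap('wrist','w3');snap('top','t3');s=r.state();print(s['time'],s['tool_pos'],s['force'],s['orientation'])
a=cv2.resize(cv2.imread('pics/w3.png'),(400,300));b=cv2.resize(cv2.imread('pics/s3.png')[170:290,200:360],(400,300),interpolation=cv2.INTER_CUBIC);c=cv2.resize(cv2.imread('pics/t3.png')[125:230,180:320],(400,300),interpolation=cv2.INTER_CUBIC)
cv2.imwrite('pics/m3.png',np.vstack([np.hstack([a,b]),np.hstack([c,c*0])]))
E
```

```text
5.4 [0.55390551 0.10113672 0.22528419] [-0.28451629  0.19789157  1.24483245] [ 9.99721893e-01 -2.35808773e-02 -4.49988811e-05  2.77230887e-04]
```

View pics/m3.png

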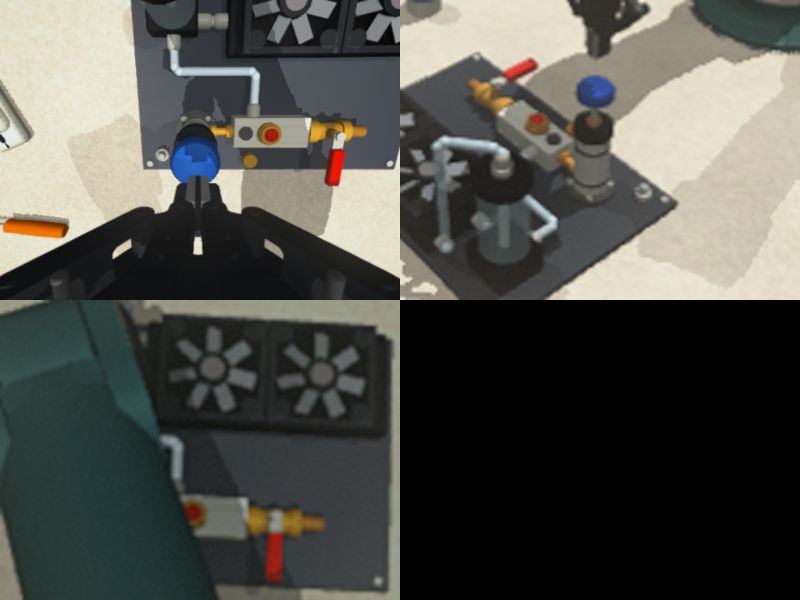

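Lever square in all views; wrist view (in 800 px terms) shows knob centre at about (390,324). I'll check the alignment by projection.

```bash
python3 - <<'E'
from h import *
z=np.load('pics/w3.npz');p=z['p'].astype(int)
m=((p[:,:,2]>p[:,:,0]+40)&(p[:,:,2]>90)).astype(np.uint8);v,u=np.nonzero(m);print(u.min(),u.max(),v.min(),v.max())
print('tcp axis at .183',proj('w3',[.5539,.1011,.183]))
a=np.linspace(0,2*np.pi,60)
for X in ([.5539,.1011],[.5550,.1031],[.555,.105]):
    q=proj('w3',np.c_[X[0]+.023*np.cos(a),X[1]+.023*np.sin(a),0*a+.176]);print(X,q.min(0),q.max(0))
E
```

```text
218 281 178 234
tcp axis at .183 [[253.2841428  214.36722952]]
[0.5539, 0.1011] [220.50720514 179.04201027] [286.01350273 240.74771939]
[0.555, 0.1031] [217.53906329 177.60176501] [283.13650648 239.47401768]
[0.555, 0.105] [214.83274281 177.72586554] [280.42581113 239.58458753]
```

>>> jog_arm([
  [[0, 0, 0], [0, -0.2, 2], 255],
  [[0, 0, 0], [0, -0.2, 3.5], 255],
  [[0, 0, 0], [0, -0.2, 4.5], 255],
  [[0, 0, 0], [0, -0.2, 5.5], 255],
  [[0, 0, 0], [0, -0.2, 6.5], 255],
  [[0, 0, 0], [0, -0.2, 7.2], 255],
  [[0, 0, 0], [0, -0.2, 7.7], 255],
  [[0, 0, 0], [0, -0.2, 7.7], 255],
  [[0, 0, 0], [0, -0.2, 7.7], 255],
  [[0, 0, 0], [0, -0.2, 7.7], 255],
])

```text
time: 6.65
tool_pos: [0.5543, 0.1042, 0.1524]
orientation: [1.0, -0.023, 0.001, 0.001]
force: [-31.7, -9.6, 71.7]
gripper_width: -0.004
gripper_force: 36.4
```

>>> jog_arm([
  [[0, 0, 0], [0, 0, -2.2], 255],
  [[0, 0, 0], [0, 0, -4.3], 255],
  [[0, 0, 0], [0, 0, -4.3], 255],
  [[0, 0, 0], [0, 0, -4.3], 255],
  [[0, 0, 0], [0, 0, -4.3], 255],
  [[0, 0, 0], [0, 0, -2.5], 255],
  [[0, 0, 0], [0, 0, -1.2], 255],
  [[0, 0, 0], [0, 0, -0.4], 255],
  [[0, 0, 0], [0, 0, -0.4], 255],
  [[0, 0, 0], [0, 0, -0.4], 255],
])

```text
time: 7.9
tool_pos: [0.5547, 0.105, 0.1528]
orientation: [1.0, -0.023, 0.001, -0.0]
force: [-3.5, -1.6, 20.8]
gripper_width: -0.002
gripper_force: 10.8
```

>>> jog_arm([
  [[0, 0, 0], [0, 0, -2], 255],
  [[0, 0, 0], [0, 0, -3.9], 255],
  [[0, 0, 0], [0, 0, -3.9], 255],
  [[0, 0, 0], [0, 0, -3.9], 255],
  [[0, 0, 0], [0, 0, -3.9], 255],
  [[0, 0, 0], [0, 0, -2.1], 255],
  [[0, 0, 0], [0, 0, -0.8], 255],
  [[0, 0, 0], [0, 0, 0], 255],
  [[0, 0, 0], [0, 0, 0], 255],
  [[0, 0, 0], [0, 0, 0], 255],
])

```text
time: 9.15
tool_pos: [0.5548, 0.105, 0.1528]
orientation: [1.0, -0.023, 0.001, -0.0]
force: [-2.1, -1.2, 21.4]
gripper_width: 0.002
gripper_force: 10.6
```

>>> jog_arm([
  [[0, 0, 0], [0, 0, -2], 255],
  [[0, 0, 0], [0, 0, -3.9], 255],
  [[0, 0, 0], [0, 0, -3.9], 255],
  [[0, 0, 0], [0, 0, -3.9], 255],
  [[0, 0, 0], [0, 0, -3.9], 255],
  [[0, 0, 0], [0, 0, -2.1], 255],
  [[0, 0, 0], [0, 0, -0.8], 255],
  [[0, 0, 0], [0, 0, 0], 255],
  [[0, 0, 0], [0, 0, 0], 255],
  [[0, 0, 0], [0, 0, 0], 255],
])

```text
time: 10.4
tool_pos: [0.5547, 0.105, 0.1528]
orientation: [1.0, -0.023, 0.001, -0.0]
force: [-2.7, -1.1, 21.3]
gripper_width: -0.001
gripper_force: 10.7
```

>>> jog_arm([
  [[0, 0, 0], [0, 0, -2], 255],
  [[0, 0, 0], [0, 0, -3.9], 255],
  [[0, 0, 0], [0, 0, -3.9], 255],
  [[0, 0, 0], [0, 0, -3.9], 255],
  [[0, 0, 0], [0, 0, -3.9], 255],
  [[0, 0, 0], [0, 0, -2.1], 255],
  [[0, 0, 0], [0, 0, -0.8], 255],
  [[0, 0, 0], [0, 0, 0], 255],
  [[0, 0, 0], [0, 0, 0], 255],
  [[0, 0, 0], [0, 0, 0], 255],
])

```text
time: 11.65
tool_pos: [0.5548, 0.105, 0.1528]
orientation: [1.0, -0.023, 0.001, -0.0]
force: [-2.7, -0.4, 20.3]
gripper_width: 0.005
gripper_force: 10.6
```

>>> jog_arm([
  [[0, 0, 0], [0, 0, -2], 255],
  [[0, 0, 0], [0, 0, -3.9], 255],
  [[0, 0, 0], [0, 0, -6], 255],
  [[0, 0, 0], [0, 0, -8], 255],
  [[0, 0, 0], [0, 0, -8], 255],
  [[0, 0, 0], [0, 0, -8], 255],
  [[0, 0, 0], [0, 0, -8], 255],
  [[0, 0, 0], [0, 0, -8], 255],
  [[0, 0, 0], [0, 0, -8], 255],
  [[0, 0, 0], [0, 0, -8], 255],
])

```text
time: 12.9
tool_pos: [0.5539, 0.1048, 0.2322]
orientation: [1.0, -0.023, -0.0, -0.0]
force: [-0.4, 0.1, 1.9]
gripper_width: -0.001
gripper_force: 0.0
```

```bash
python3 - <<'E'
from h import *
snap('scene','s4');snap('wrist','w4');s=r.state();print(s['time'],s['tool_pos'],s['force'])
a=cv2.resize(cv2.imread('pics/w4.png'),(400,300));b=cv2.resize(cv2.imread('pics/s4.png')[170:290,200:360],(400,300),interpolation=cv2.INTER_CUBIC)
q=proj('w4',[.5515,0,.075])[0].astype(int);print(q)
c=cv2.resize(cv2.imread('pics/w4.png')[max(q[1]-40,0):q[1]+40,max(q[0]-53,0):q[0]+53],(400,300),interpolation=cv2.INTER_CUBIC)
q=proj('s4',[.5515,0,.075])[0].astype(int)
d=cv2.resize(cv2.imread('pics/s4.png')[q[1]-18:q[1]+18,q[0]-24:q[0]+24],(400,300),interpolation=cv2.INTER_CUBIC)
cv2.imwrite('pics/m4.png',np.vstack([np.hstack([a,b]),np.hstack([c,d])]))
E
```

```text
13.0 [0.55389584 0.10480643 0.23224834] [ 0.15149267 -0.31370614  0.17028419]
[351 173]
```

View pics/m4.png

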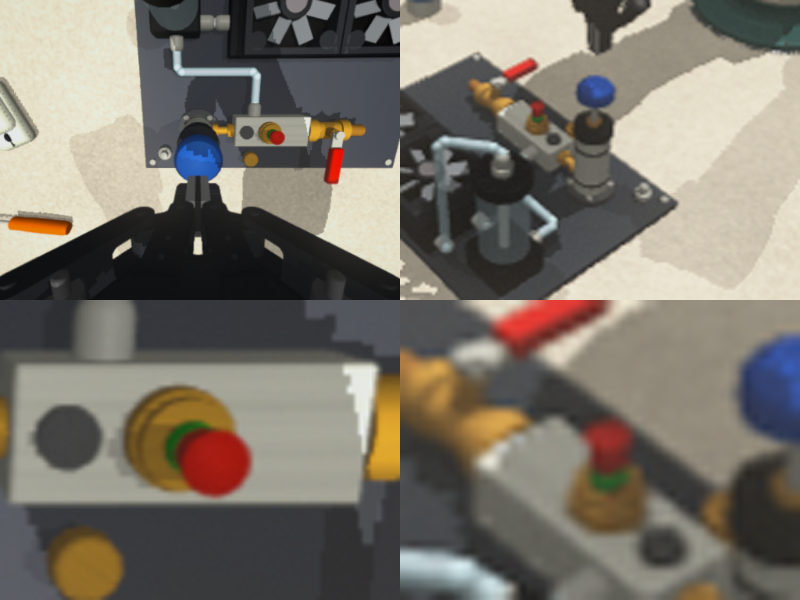

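The pin is out with the green band showing, and the lever is square. I'll check the pin height by depth.

```bash
python3 - <<'E'
from h import *
for f,col in(('w4',None),('s4',None),('w3',None)):
    z=np.load(f'pics/{f}.npz');p=z['p'].astype(int);q=proj(f,[.5515,0,.08])[0].astype(int)
    m=(p[:,:,0]>p[:,:,1]+60)&(p[:,:,1]<60);H=[]
    for v in range(q[1]-14,q[1]+15):
        for u in range(q[0]-14,q[0]+15):
            if m[v,u] and z['d'][v,u]>0:
                X=dep(f,u,v)
                if np.hypot(X[0]-.5515,X[1])<.015: H.append(X[2])
    print(f,len(H),np.percentile(H,[50,90,100]).round(4) if H else '')
s=r.state();print(s['time'],s['force'])
E
```

```text
w4 248 [0.0847 0.086  0.0874]
s4 18 [0.088  0.0893 0.0902]
w3 226 [0.0629 0.0642 0.0654]
13.0 [ 0.15149267 -0.31370614  0.17028419]
```

The pin rose 22 mm between the two wrist views (65.4 → 87.4 mm), so it is fully out.

```bash
python3 -c "
from bench import r
print(r.hand_in())"
```

```text
the job is handed in; nothing more can be done
None
```

Job handed in, result not shown: the lever is closed at its stop, five full strokes brought the pin 22 mm out with its green band showing, and the knob is back up with the arm clear of everything.

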